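# Free the lift's ratchet pawl and lower the test turntable

## Task

The brass test turntable with its rotor is held up by the ratchet of its lift. Take the orange-handled release rod from its mat, gently slip its tip in under the lifting tab of the red pawl (with the rod in the hand, not with the fingers) and flick the pawl right over backwards so that it stays clear of the toothed wheel; then lay the rod flat on its mat again and, with the red crank grip, lower the turntable unhurriedly all the way to its lower stop. Finish with the hand clear, and leave the other things alone.

Things in the scene. Friction and masses are not known exactly. Their poses are not given: they have to be found in the camera images.
- unit: Lift unit. Fixed grey base plate, 270 x 270 x 12 mm, spans local x -120 to +150, y -200 to +70 mm; origin on the counter, local x away from the robot, y left (at yaw 0). On it the works (gearbox, crank, turntable, ratchet) stand rigidly on levelling feet, 8 to 38 mm above their lowest setting: NOT measured, feel for it. Delicate: no rod push above 12 N.
- crank_axis_low (a point): For the lowest setting: point on the crank's vertical axis at the height to grip. The upright red crank grip (18 mm diameter, 50 mm tall, from 30 mm below, where the arm is, to 20 mm above the real point) stands 55 mm from this axis, at the angle (1.745 rad + crank) anticlockwise from the unit's local x. The turntable (110 mm) stands 150 mm away, its rotor up to 42 mm higher.
- pawl (a joint): Pawl angle, rad: 0 engaged (nose in the wheel: lowering blocked); grows as the tab swings up and over towards local +x; stop at 1.9. Pivot nearly free: let go below about 0.7 it falls back, pushed beyond about 1.15 it falls over to the stop and stays. 180 g; about 1.5 N at the tab lifts it. Above 1.5 it counts as thrown over.
- rod: Release rod, loose: orange handle, a bar 14 mm wide (x), 70 mm long (y), 26 mm high (z); from it a round steel rod, 8 mm diameter, axis 13 mm above the handle's underside, runs 120 mm along the rod's -y to a flat end. Origin under the middle of the handle; 120 g, balanced in the handle, lies flat by itself.
- rod_tip (a point): Middle of the rod's flat end, 155 mm in -y of the rod's origin, on its axis (13 mm above the handle's underside).
- mat: Black rubber mat, fixed, 170 (x) x 250 (y) x 3 mm, origin under its centre; the rod and the wrench lie on it. The rod's handle origin must finally be over the mat.
- crank (a joint): Crank angle, rad: 0 at the start, grows anticlockwise from above as the turntable is lowered; lower stop at 2.2. Geared: 25 mm of lowering per rad. Gear drag holds the load wherever the crank is left; turning it down takes about 1 to 7 N at the grip. Blocked while the pawl is engaged.
- lift (a joint): How far the turntable has been lowered, m: 0 at the start, 0.055 at the lower stop. It may not run down faster than 0.12 m/s.
- wrench: Bystander: iron wrench 150 mm, lying on the mat beside the rod.
- oil_cup: Bystander: copper oil cup with spring lid, 48 mm diameter, 44 mm high, standing on the unit's plate beyond the ratchet.
- vial: Bystander: cork-topped vial, 24 mm diameter, 62 mm high.
- basket: Bystander: nickel tube basket with tubes, 130 x 90 x 87 mm.
- weight: Bystander: brass weight, 36 mm diameter, 44 mm high.
- driver: Bystander: yellow screwdriver lying on the counter.
- sill_low (a point): Middle of the outer (+y) top edge of the level yellow sill for the lowest setting; the real one is 8 to 38 mm straight above, like all points called low. Axes as the unit's. The sill spans 23 mm either side in x and 66 mm in -y. The rod goes in along local -y. Its outer 35 mm are open to the sky; farther in, the tab hangs 12 mm above it. The wheel's face is 74 mm in -y of this point.
- tab_low (a point): For the lowest setting: middle of the underside's outer (+y) edge of the pawl's lifting tab when engaged, a level red plate 26 mm wide in x, 5 mm thick, 42 mm long in -y, its underside 12 mm above the sill. A rod tip 15 to 35 mm in -y of this point is well under it. Tells nothing of how far the pawl has swung.
- pivot_low (a point): For the lowest setting: centre of the pawl's pivot (axis along local y), in the wheel's mid-plane, 41 mm in +x of the tab's middle and 16.5 mm below the height of the sill's top. A rod that moves on an arc about the real one, starting under the middle of the tab, carries the pawl over.
Not all that is in view belongs to the job. Of the things shaped like the rod, the orange one is meant.

How it is judged:
By the outcome, as a careful person would: the job done as asked, in the order asked, and still so for the second after the job is handed in, with the robot touching nothing.
It also fails if it takes over 67 s, if anything falls off the work surface, if the arm or the gripper's body presses on something with over 40 N, if the wrist force passes 120 N, or if a joint passes its speed limit or range.

## Robot

A 6-joint arm with a two-finger parallel gripper is mounted at the origin on the work surface. World frame = base frame: x ahead of the robot, y to its left, z up, the work surface at z = 0. Lengths are in m, angles in rad, forces in N, time in s.
With the tool pointing down it reaches from about 0.25 to 0.775 m from the base axis. Payload 4 kg.
Tool frame: the origin (TCP) lies midway between the tips of the shut fingers; the grasp point (between the pads) lies 19 mm behind it; z points along the fingers, y is the line along which they close (so a half turn about z gives the same grasp; the last joint's range is limited). The gripper opens to 94 mm and grips with 3 to 60 N. Pads are 16 mm wide; open, the fingers measure 119 mm over their backs; the gripper's body (75 mm by 177 mm) begins 78 mm behind the grasp point.
Start: joints at [-1.296, 0.087, 1.371, -0, 1.684, -0.103], TCP at [0.203, -0.511, 0.206] pointing down, gripper open.
Joint ranges: [-3.1, 3.1], [-0.76, 2.03], [0.27, 2.55], [-1.08, 4.22], [0.17, 2.65], [-2.57, 2.57]. Speed limits (rad/s): [2.79, 2.79, 3.14, 3.14, 3.14, 3.14].

## Interface

Orientations are given as [roll, pitch, yaw] about the fixed x, y, z axes, in that order (R = Rz(yaw) Ry(pitch) Rx(roll)).
In Python, from bench import robot gives the robot as it stands.
- The arm moves only by the tool servo_tool, never from a script. Its argument "moves" is a list of rows, each a list of 5 numbers: the shift along the tool's x, y, z in units of 25 mm (1.0 is 25 mm), then the turn about the tool's z in units of 6 degrees (1.0 is 6 degrees), then the closure, from 0 (fully open) to 1 (shut). In form: [[dx, dy, dz, yaw, gripper], ...]. A call has 1 to 10 rows; each row is the pose to reach, as a shift and turn from the pose commanded when the call began, along the tool's axes at that moment; what a row does not reach only later rows make up. A row lasts 1/12 s, in which the tool goes at most 41.7 mm and 7.16 degrees, less where a joint would pass 70% of its speed; a pose out of reach is approached as far as the arm can. A call with a gripper value outside its range is refused whole. The fingers move at their own pace and stop on an object; the grip force is fixed at half the most. Time passes only in rows, so rows that repeat a pose let the fingers close. It gives the time, the measured TCP pose, the force, the opening and the grip force at its end, in the units of the state.
- robot.get_obs(): the state, without advancing time (a new reading comes with each control period).
- robot.snapshot(name): name is "scene" or "top" or "wrist"; returns a dict with "image" (480x640x3 uint8, blue, green, red), "fx", "fy", "cx", "cy" (pixels), "eye" and "orientation" of the camera in the world; the wrist camera has in their place "T_tool_cam" (4x4, takes a point from camera to tool coordinates, whose origin is the TCP and whose axes are the flange's). Camera axes: x right, y down, z forward; pixel columns grow to the right and rows downward; lengths in m; the calibration is good to about 2 mm. A picture is of the moment at which its call begins: read the wrist's pose just before it. There is no depth.
- robot.close_job(): hands the job in; it is judged then, once.
The state is a dict: "time": time; "joint_positions": joint angles; "qvel": joint speeds; "joint_torque": joint torques, N m; "tool_pos": TCP position; "ee_rot": TCP orientation; "wrist_force": force on the tool from outside, world axes, zero at the start; "wrist_torque": the same for the moment, N m; "width": finger opening in m; "finger_force": force on a finger pad.
Only numpy, scipy, OpenCV 4.12 (cv2) and the standard library are available. Lean on these libraries where they do the work, as an engineer would, in place of code of your own. Each camera call takes 0.05 s, during which the arm holds its last target. There are 200 camera calls.

## Working session

There is one attempt and no reset: what is moved stays moved. The work goes in short steps, Python scripts to look and compute and a tool call to move; the robot and the scene stay as the last step left them, time stands still between calls to the robot, and variables do not carry over. Pictures are saved under pics/ and viewed, at most 10 in all, crops included, and the job is handed in when it is done.

Besides the shell and the picture viewer there is one more tool, called by a JSON object that holds its "op" and its "data", one argument or row to a line. servo_tool: Moves the arm, as the interface text tells. Its arguments: {"type":"object","properties":{"moves":{"type":"array"}},"required":["moves"]}

```bash
ls; mkdir -p pics
python3 - <<'E'
from bench import robot
import cv2
o=robot.get_obs(); print({k:(v if not hasattr(v,'round') else v) for k,v in o.items()})
for n in("scene","top"):
    s=robot.snapshot(n); cv2.imwrite(f"pics/{n}0.png",s["image"]); print({k:v for k,v in s.items() if k!="image"})
E
```

```text
pics
{'time': 0.0, 'joint_positions': array([-1.29610830e+00,  8.79639733e-02,  1.37222750e+00, -2.68197680e-05,
        1.68360397e+00, -1.03103012e-01]), 'qvel': array([-0.00119768,  0.00011347,  0.00134343,  0.00026995,  0.00020794,
       -0.00074213]), 'joint_torque': array([ 9.64396895e-04, -3.40182281e+01, -3.02422535e+01,  7.19157024e-02,
        3.31502210e-02, -1.74951247e-04]), 'tool_pos': array([ 0.20271452, -0.51069408,  0.20431285]), 'ee_rot': array([-3.13939881e+00, -2.00198043e-04,  3.77787832e-01]), 'wrist_force': array([-0.0160725 ,  0.51106929, -0.40597589]), 'wrist_torque': array([ 0.06540099, -0.01228672, -0.01778077]), 'finger_force': 0.0, 'width': 0.09421219561363087}
{'fx': 445.4388925506743, 'fy': 445.4388925506743, 'cx': 313.96884507470173, 'cy': 240.04562704072976, 'eye': array([1.15688639, 0.05610272, 0.75060679]), 'orientation': array([-2.32803228,  0.01409316,  1.68441544])}
{'fx': 602.6380706187736, 'fy': 602.6380706187736, 'cx': 316.3008616634061, 'cy': 244.71423875647366, 'eye': array([ 0.38201271, -0.03527987,  1.4441182 ]), 'orientation': array([-3.07111067, -0.01439265, -1.58446443])}
```

View pics/scene0.png

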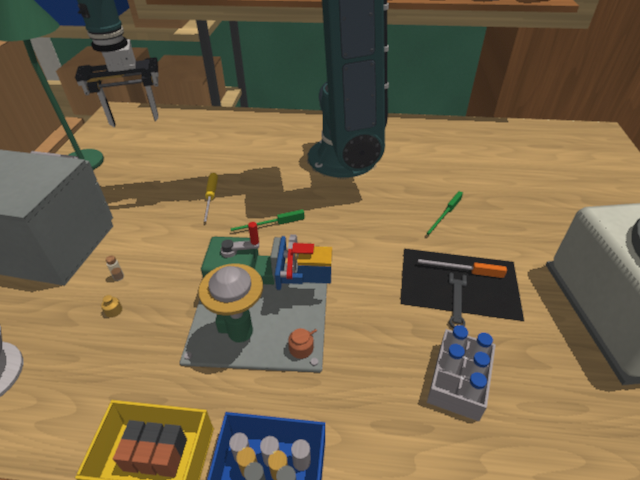

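View pics/top0.png

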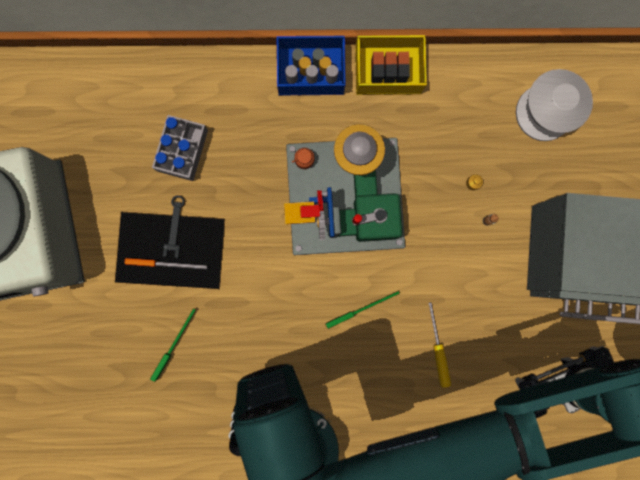

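The unit is near (345,195) in the top view. Rod-shaped candidates in that view are the orange rod on the mat (140,263), two green ones (172,345 and 362,310), and the yellow screwdriver (440,345). I choose the orange one and check it in a crop.

```bash
cat > h.py <<'E'
import numpy as np, cv2
from scipy.spatial.transform import Rotation as R
from bench import robot
def cam(s,o=None):
    if "eye" in s: return np.array(s["eye"]),R.from_euler("xyz",s["orientation"]).as_matrix()
    T=np.eye(4);T[:3,:3]=R.from_euler("xyz",o["ee_rot"]).as_matrix();T[:3,3]=o["tool_pos"]
    M=T@s["T_tool_cam"];return M[:3,3],M[:3,:3]
K={"scene":(445.4389,445.4389,313.9688,240.0456),"top":(602.638,602.638,316.3009,244.7142)}
E={"scene":([1.15688639,0.05610272,0.75060679],[-2.32803228,0.01409316,1.68441544]),"top":([0.38201271,-0.03527987,1.4441182],[-3.07111067,-0.01439265,-1.58446443])}
def ray(n,u,v):
    fx,fy,cx,cy=K[n] if isinstance(n,str) else n[0]
    e,r=(np.array(E[n][0]),R.from_euler("xyz",E[n][1]).as_matrix()) if isinstance(n,str) else n[1:]
    return e,r@np.array([(u-cx)/fx,(v-cy)/fy,1])
def at(n,u,v,z):
    e,d=ray(n,u,v); return e+d*(z-e[2])/d[2]
def tri(obs):
    A=np.zeros((3,3));b=np.zeros(3)
    for n,u,v in obs:
        e,d=ray(n,u,v);d=d/np.linalg.norm(d);P=np.eye(3)-np.outer(d,d);A+=P;b+=P@e
    return np.linalg.solve(A,b)
def proj(n,p):
    fx,fy,cx,cy=K[n] if isinstance(n,str) else n[0]
    e,r=(np.array(E[n][0]),R.from_euler("xyz",E[n][1]).as_matrix()) if isinstance(n,str) else n[1:]
    q=r.T@(np.array(p)-e);return np.array([fx*q[0]/q[2]+cx,fy*q[1]/q[2]+cy])
E
python3 - <<'E'
from h import *
t=cv2.imread("pics/top0.png");s=cv2.imread("pics/scene0.png")
a=cv2.resize(t[132:258,280:410],None,fx=4.4,fy=4.4,interpolation=2)
b=cv2.resize(t[250:280,115:215],None,fx=2.2,fy=2.2,interpolation=2)
im=np.zeros((560,800,3),np.uint8);im[:a.shape[0],:a.shape[1]]=a;im[:b.shape[0],575:575+b.shape[1]]=b
cv2.imwrite("pics/c1.png",im)
cv2.imwrite("pics/c2.png",cv2.resize(s[215:370,180:340],None,fx=3.8,fy=3.8,interpolation=2))
for p in[(287,144),(397,139),(404,247),(293,254)]:print(at("top",*p,.012).round(4))
print(at("top",126,262,.02),at("top",206,267,.016))
E
```

```text
[0.727 0.01  0.012]
[ 0.7365 -0.2558  0.012 ]
[ 0.4747 -0.2665  0.012 ]
[ 0.4614 -0.0015  0.012 ]
[0.44715803 0.39134346 0.02      ] [0.43305613 0.20421328 0.016     ]
```

View pics/c1.png

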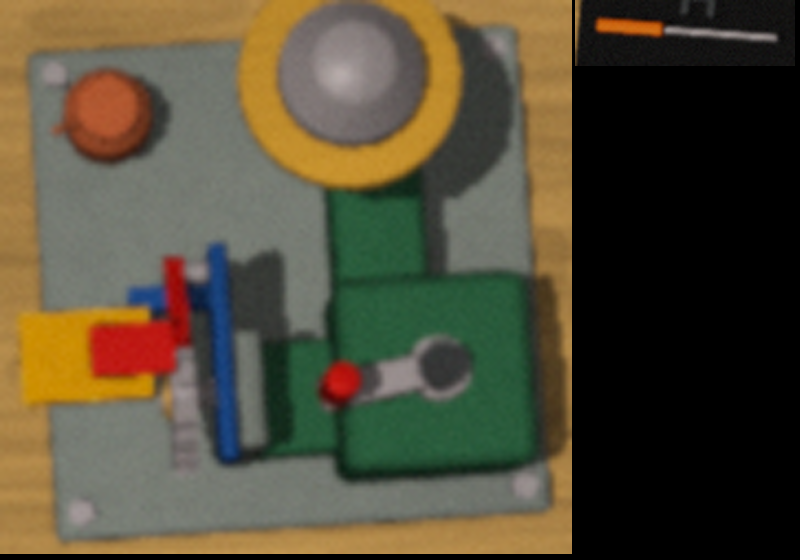

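View pics/c2.png

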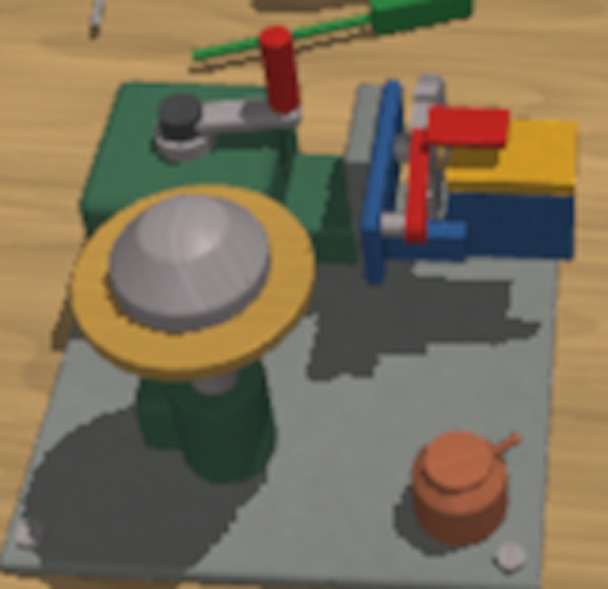

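Run:
```python
from h import *
T=lambda u,v:("top",280+(u+.5)/4.4-.5,132+(v+.5)/4.4-.5)
S=lambda u,v:("scene",180+(u+.5)/3.8-.5,215+(v+.5)/3.8-.5)
Z=R.from_euler("z",.04).as_matrix();o=np.array([.5823,-.0639,0])
for n,a,b in[("sill+x",(20,314),(576,189)),("sill-x",(26,403),(579,122)),("tab+x",(91,325),(506,146)),("tab-x",(94,376),(510,111)),("grip",(344,374),(277,34)),("hub",(443,360),(181,103)),("pivot arm end",(174,259),(416,241)),("tab+x inner",(175,320),(430,143))]:
    p=tri([T(*a),S(*b)]); print(n,p.round(4),"local",(Z.T@(p-o)).round(4),proj("top",p)-T(*a)[1:],proj("scene",p)-S(*b)[1:])
for n,u,v in[("handle end",597,25),("joint",664,30),("tip",777,38)]:
    print(n,at("top",115+(u-575)/2.2,250+v/2.2,.016 if n=="tip" else .02).round(4))
# mat corners
for p in[(120,212),(225,218),(220,288),(116,281)]:print(at("top",*p,.003).round(4))
```

```text
sill+x [0.5676 0.0137 0.1279] local [-0.0116  0.0781  0.1279] [ 0.11996754 -0.01258885] [ 0.13788828 -0.00192383]
sill-x [0.5225 0.0112 0.1312] local [-0.0568  0.0774  0.1312] [ 0.0447639  -0.00467669] [ 0.04943982 -0.00075635]
tab+x [ 0.5591 -0.0223  0.1467] local [-0.0215  0.0425  0.1467] [ 0.29102078 -0.03997085] [ 0.3324498  -0.00441369]
tab-x [ 0.5338 -0.0233  0.1468] local [-0.0468  0.0425  0.1468] [ 0.21937865 -0.02972295] [ 0.24493206 -0.00321305]
grip [ 0.5288 -0.1428  0.1849] local [-0.0566 -0.0767  0.1849] [ 0.04960822 -0.01190083] [0.05597437 0.00025793]
hub [ 0.5403 -0.1959  0.1424] local [-0.0473 -0.1303  0.1424] [ 0.19226447 -0.05443518] [0.22144102 0.0006757 ]
pivot arm end [ 0.597  -0.0643  0.1125] local [ 0.0147 -0.0009  0.1125] [ 0.2228745 -0.0399976] [ 0.26399403 -0.00344531]
tab+x inner [ 0.5609 -0.0623  0.1466] local [-0.0213  0.0025  0.1466] [-0.38431079  0.06553533] [-0.44076713  0.00340611]
handle end [0.4487 0.3937 0.02  ]
joint [0.4424 0.3223 0.02  ]
tip [0.4324 0.2023 0.016 ]
[0.568  0.4118 0.003 ]
[0.5505 0.1608 0.003 ]
[0.3831 0.1732 0.003 ]
[0.4031 0.4197 0.003 ]
```

The crops confirm the orange handle with its steel rod (tip at 777,38). Triangulated sizes agree with the text: the tab is 12 mm above the sill and the crank radius is 54 mm. Next I work out the moves to the rod.

```bash
cat >> h.py <<'E'
def go(p,psi=None,ref=None):
    """units from the present (measured, or ref=(pos,psi)) pose to p,psi"""
    o=robot.get_obs();q,a=(o["tool_pos"],o["ee_rot"][2]) if ref is None else ref
    d=np.array(p)-q;psi=a if psi is None else psi
    x=np.array([np.cos(a),np.sin(a),0]);y=np.array([np.sin(a),-np.cos(a),0])
    dp=(psi-a+np.pi)%(2*np.pi)-np.pi
    return np.round([d@x/.025,d@y/.025,-d[2]/.025,-np.degrees(dp)/6],2)
E
python3 - <<'E'
from h import *
print(go([.4438,.338,.15],1.486))
E
```

```text
[ 21.49 -28.     2.18 -10.58]
```

{"op": "servo_tool", "data": {
  "moves": [
    [21.5,-28,0,0,0.4],
    [21.5,-28,0,0,0.4],
    [21.5,-28,0,0,0.4],
    [21.5,-28,0,0,0.4],
    [21.5,-28,0,-10.6,0.4],
    [21.5,-28,0,-10.6,0.4],
    [21.5,-28,0,-10.6,0.4],
    [21.5,-28,0,-10.6,0.4],
    [21.5,-28,0,-10.6,0.4],
    [21.5,-28,0,-10.6,0.4]
  ]
}}

```text
time: 0.93
tool_pos: [0.3165, -0.1085, 0.2052]
ee_rot: [3.141, 0.0, 1.133]
wrist_force: [1.0, 0.2, 0.0]
width: 0.0563
finger_force: 0.0
```

Run:
```python
from h import *
print(go([.4438,.338,.15],1.486))
```

```text
[18.33 -2.96  2.21 -3.37]
```

{"op": "servo_tool", "data": {
  "moves": [
    [18,-3,1,-3.4,0.4],
    [18,-3,1,-3.4,0.4],
    [18,-3,1,-3.4,0.4],
    [18,-3,1,-3.4,0.4],
    [18,-3,1,-3.4,0.4],
    [18,-3,1,-3.4,0.4],
    [18,-3,1,-3.4,0.4],
    [18,-3,1,-3.4,0.4],
    [18,-3,1,-3.4,0.4],
    [18,-3,1,-3.4,0.4]
  ]
}}

```text
time: 1.77
tool_pos: [0.4306, 0.2918, 0.1819]
ee_rot: [-3.141, 0.001, 1.485]
wrist_force: [0.5, 0.3, 0.2]
width: 0.0566
finger_force: 0.0
```

Run:
```python
from h import *
print(go([.4438,.338,.12],1.486), robot.get_obs()["qvel"].round(2))
```

```text
[ 1.89  0.37  2.48 -0.01] [ 0.72  0.85 -0.8  -0.01 -0.06  0.73]
```

{"op": "servo_tool", "data": {
  "moves": [
    [0,0,0,0,0.4],
    [0,0,0,0,0.4],
    [0,0,0,0,0.4]
  ]
}}

```text
time: 2.02
tool_pos: [0.4305, 0.289, 0.182]
ee_rot: [-3.14, 0.002, 1.484]
wrist_force: [-0.1, -0.1, 0.4]
width: 0.0565
finger_force: 0.0
```

Run:
```python
from h import *
print(go([.4438,.338,.12],1.486), robot.get_obs()["qvel"].round(2))
o=robot.get_obs();s=robot.snapshot("wrist");cv2.imwrite("pics/w1.png",s["image"])
n=((s["fx"],s["fy"],s["cx"],s["cy"]),*cam(s,o));print(n[1])
for p in[[.4487,.3937,.029],[.4424,.3223,.029],[.4324,.2023,.02]]:print(proj(n,p).round(0))
```

```text
[ 2.    0.36  2.48 -0.02] [-0.03 -0.04  0.01  0.   -0.    0.  ]
[0.43628286 0.35848681 0.36066771]
[328. 120.]
[327. 199.]
[326. 310.]
```

View pics/w1.png

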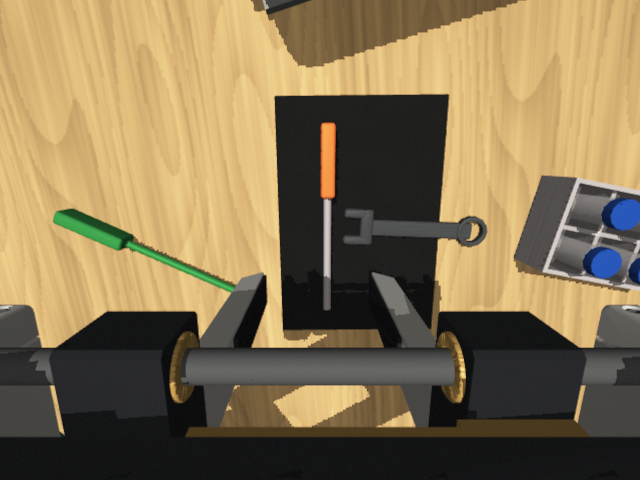

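The wrist view shows the orange handle from (328,123) to (328,198) and the tip at (326,310), all where predicted. The wrench jaws at (358,227) are clear of the fingers. Descending.

{"op": "servo_tool", "data": {
  "moves": [
    [2,0.36,2,0,0.4],
    [2,0.36,3.5,0,0.4],
    [2,0.36,5,0,0.4],
    [2,0.36,6,0,0.4],
    [2,0.36,6.6,0,0.4],
    [2,0.36,6.8,0,0.4],
    [2,0.36,6.8,0,0.4],
    [2,0.36,6.8,0,0.4]
  ]
}}

```text
time: 2.73
tool_pos: [0.4457, 0.3383, 0.0148]
ee_rot: [3.139, -0.002, 1.482]
wrist_force: [-0.1, -0.3, 1.0]
width: 0.0564
finger_force: 0.0
```

Run:
```python
from h import *
print(go([.4438,.338,.006],1.486))
```

```text
[-0.02 -0.07  0.35 -0.04]
```

{"op": "servo_tool", "data": {
  "moves": [
    [0,0,0.15,0,0.4],
    [0,0,0.3,0,0.4],
    [0,0,0.3,0,0.4],
    [0,0,0.3,0,1],
    [0,0,0.3,0,1],
    [0,0,0.3,0,1],
    [0,0,0.3,0,1],
    [0,0,0.3,0,1],
    [0,0,0.3,0,1],
    [0,0,0.3,0,1]
  ]
}}

```text
time: 3.57
tool_pos: [0.4443, 0.3387, 0.0051]
ee_rot: [3.142, 0.0, 1.484]
wrist_force: [0.1, 0.5, -0.3]
width: 0.0136
finger_force: 30.0
```

{"op": "servo_tool", "data": {
  "moves": [
    [0,0,-0.5,0,1],
    [0,0,-1.5,0,1],
    [0,0,-3,0,1],
    [0,0,-4.5,0,1],
    [0,0,-6,0,1],
    [0,0,-7,0,1],
    [0,0,-7,0,1],
    [0,0,-7,0,1]
  ]
}}

```text
time: 4.23
tool_pos: [0.4451, 0.3392, 0.1827]
ee_rot: [3.138, -0.003, 1.484]
wrist_force: [0.0, -0.8, -1.4]
width: 0.0138
finger_force: 30.0
```

Run:
```python
from h import *
print(go([.5402,.1334,.16],1.611))
```

```text
[-7.87  4.5   0.91 -1.21]
```

{"op": "servo_tool", "data": {
  "moves": [
    [-1,0.6,0,-0.2,1],
    [-2,1.2,0,-0.4,1],
    [-3,1.8,0,-0.6,1],
    [-4.2,2.4,0,-0.8,1],
    [-5.4,3.1,0,-1,1],
    [-6.5,3.7,0,-1.2,1],
    [-7.4,4.2,0.4,-1.2,1],
    [-7.85,4.5,0.7,-1.2,1],
    [-7.85,4.5,0.9,-1.2,1],
    [-7.85,4.5,0.9,-1.2,1]
  ]
}}

```text
time: 5.07
tool_pos: [0.5373, 0.1334, 0.154]
ee_rot: [-3.135, -0.0, 1.608]
wrist_force: [-0.5, 0.8, -1.7]
width: 0.0139
finger_force: 30.0
```

{"op": "servo_tool", "data": {
  "moves": [
    [0,0,0,0,1],
    [0,0,0,0,1],
    [0,0,0,0,1]
  ]
}}

```text
time: 5.32
tool_pos: [0.539, 0.1349, 0.1582]
ee_rot: [3.141, -0.0, 1.612]
wrist_force: [0.3, 0.3, -1.2]
width: 0.0135
finger_force: 30.0
```

Run:
```python
from h import *
o=robot.get_obs();print(go([.5402,.1334,.13],1.611),o["tool_pos"],o["wrist_force"],o["wrist_torque"])
s=robot.snapshot("wrist");cv2.imwrite("pics/w2f.png",s["image"])
t=robot.snapshot("top")["image"];c=robot.snapshot("scene")["image"]
a=cv2.resize(t[170:240,225:345],None,fx=3.3,fy=3.3,interpolation=2);b=cv2.resize(c[215:305,260:420],None,fx=2.5,fy=2.5,interpolation=2)
w=cv2.resize(s["image"],(400,300));im=np.zeros((600,800,3),np.uint8)
im[:a.shape[0],:396]=a;im[:225,400:800]=b;im[300:600,:400]=w;w3=s["image"][150:450,120:520];im[300:600,400:800]=w3;cv2.imwrite("pics/v2.png",im)
```

```text
[-0.06  0.04  1.13  0.01] [0.53903752 0.13485644 0.15816528] [ 0.32967783  0.32867934 -1.17929601] [-0.04217187 -0.07005283 -0.04610756]
```

View pics/v2.png

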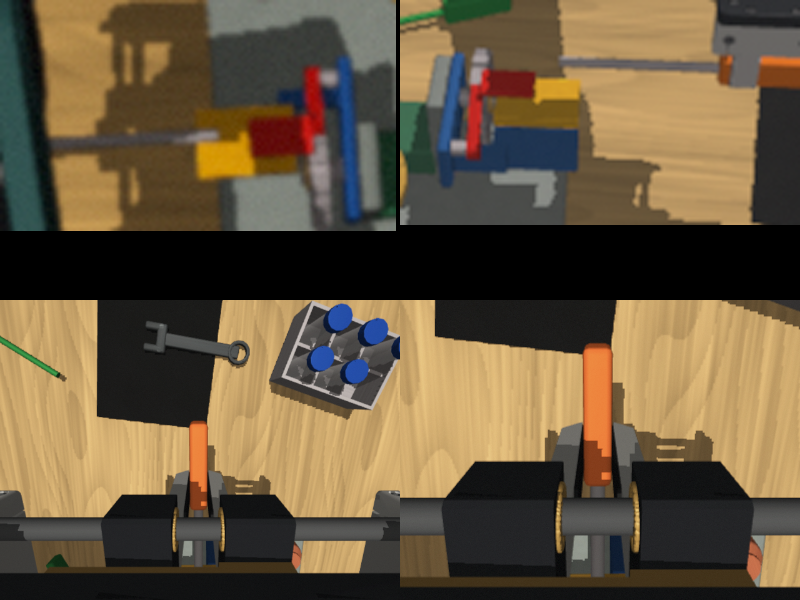

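The composite shows the rod held straight. Its tip is at top-crop (217,135) and scene-crop (561,62), just above the sill's outer part. I triangulate to check it.

Run:
```python
from h import *
T=lambda u,v:("top",225+(u+.5)/3.3-.5,170+(v+.5)/3.3-.5)
S=lambda u,v:("scene",260+(u+.5)/2.5-.5,215+(v+.5)/2.5-.5)
p=tri([T(217,135),S(561,62)]);print(p,proj("top",p)-T(217,135)[1:])
o=robot.get_obs();q=o["tool_pos"]+np.array([.04*.136,-.136*.999,.0109]);print("expected",q,proj("top",q),T(217,135),proj("scene",q),S(561,62))
# rod direction
a=at("top",*T(60,143)[1:],.169);b=at("top",*T(200,137)[1:],.169);print(a,b,(b-a)[0]/(b-a)[1])
```

```text
[0.57664029 0.12787709 0.25464847] [-66.14916345 -20.35113372]
expected [ 0.54471328 -0.00159362  0.16917763] [290.8091735  210.84478154] ('top', 290.4090909090909, 210.56060606060606) [324.64308137 240.09170349] ('scene', 484.1, 239.5)
[0.54136425 0.10037582 0.169     ] [0.54418629 0.01022632 0.169     ] -0.03130401754237026
```

{"op": "servo_tool", "data": {
  "moves": [
    [0,0.04,0.4,0,1],
    [0,0.04,0.8,0,1],
    [0,0.04,1.1,0,1],
    [0,0.04,1.2,0,1],
    [0,0.04,1.2,0,1],
    [0,0.04,1.2,0,1],
    [0,0.04,1.2,0,1]
  ]
}}

```text
time: 6.05
tool_pos: [0.5406, 0.1334, 0.128]
ee_rot: [3.141, -0.0, 1.609]
wrist_force: [0.2, 1.5, -1.1]
width: 0.0139
finger_force: 30.0
```

{"op": "servo_tool", "data": {
  "moves": [
    [0,0,0.04,0,1],
    [0,0,0.04,0,1],
    [0,0,0.08,0,1],
    [0,0,0.08,0,1],
    [0,0,0.08,0,1]
  ]
}}

```text
time: 6.47
tool_pos: [0.5403, 0.1334, 0.1257]
ee_rot: [3.142, 0.0, 1.61]
wrist_force: [-0.3, 0.3, -1.5]
width: 0.014
finger_force: 30.0
```

{"op": "servo_tool", "data": {
  "moves": [
    [0,0,0.04,0,1],
    [0,0,0.04,0,1],
    [0,0,0.04,0,1],
    [0,0,0.04,0,1]
  ]
}}

```text
time: 6.8
tool_pos: [0.5403, 0.1334, 0.1246]
ee_rot: [3.142, 0.0, 1.61]
wrist_force: [-0.2, 0.4, -1.2]
width: 0.0139
finger_force: 30.0
```

Run:
```python
from h import *
o=robot.get_obs();print(o["tool_pos"],o["wrist_force"],o["wrist_torque"],o["qvel"].round(3))
```

```text
[0.54029873 0.13341712 0.12463714] [-0.19001235  0.41480855 -1.15655317] [-0.04550134 -0.13932824  0.03736758] [ 0.001 -0.002 -0.001  0.001 -0.    -0.001]
```

Expected contact is near TCP z 0.1228, so I step down 0.5 to 1 mm at a time.

{"op": "servo_tool", "data": {
  "moves": [
    [0,0,0.03,0,1],
    [0,0,0.03,0,1],
    [0,0,0.03,0,1]
  ]
}}

```text
time: 7.05
tool_pos: [0.5403, 0.1334, 0.1238]
ee_rot: [-3.141, 0.0, 1.61]
wrist_force: [0.2, -0.5, -0.7]
width: 0.0138
finger_force: 30.0
```

{"op": "servo_tool", "data": {
  "moves": [
    [0,0,0.03,0,1],
    [0,0,0.03,0,1],
    [0,0,0.03,0,1]
  ]
}}

```text
time: 7.3
tool_pos: [0.5403, 0.1334, 0.1231]
ee_rot: [-3.141, 0.0, 1.609]
wrist_force: [0.0, -0.1, -1.2]
width: 0.014
finger_force: 30.0
```

{"op": "servo_tool", "data": {
  "moves": [
    [0,0,0.03,0,1],
    [0,0,0.03,0,1],
    [0,0,0.03,0,1]
  ]
}}

```text
time: 7.55
tool_pos: [0.5403, 0.1334, 0.1224]
ee_rot: [-3.142, 0.0, 1.609]
wrist_force: [-0.6, -0.2, -0.6]
width: 0.0143
finger_force: 30.0
```

Run:
```python
from h import *
o=robot.get_obs();print(o["tool_pos"],o["wrist_force"],o["wrist_torque"])
```

```text
[0.54027186 0.13340468 0.1223595 ] [-0.56385903 -0.20285076 -0.58342102] [-0.01916292 -0.12738442  0.0166942 ]
```

{"op": "servo_tool", "data": {
  "moves": [
    [0,0,0.03,0,1],
    [0,0,0.03,0,1],
    [0,0,0.03,0,1]
  ]
}}

```text
time: 7.8
tool_pos: [0.5404, 0.1334, 0.1219]
ee_rot: [3.141, 0.0, 1.61]
wrist_force: [0.8, 0.4, -0.7]
width: 0.014
finger_force: 30.0
```

{"op": "servo_tool", "data": {
  "moves": [
    [0,0,0.03,0,1],
    [0,0,0.03,0,1],
    [0,0,0.03,0,1]
  ]
}}

```text
time: 8.05
tool_pos: [0.5406, 0.1334, 0.1214]
ee_rot: [3.141, 0.0, 1.61]
wrist_force: [0.2, 1.7, 1.2]
width: 0.0136
finger_force: 30.0
```

Run:
```python
from h import *
o=robot.get_obs();print(o["tool_pos"],o["wrist_force"],o["wrist_torque"])
```

```text
[0.54055558 0.13344434 0.12140025] [0.15105865 1.67740469 1.23611674] [-0.25963305 -0.05758175 -0.06618049]
```

{"op": "servo_tool", "data": {
  "moves": [
    [0,0,-0.11,0,1],
    [0,0,-0.11,0,1],
    [-0.2,0,-0.11,0,1],
    [-0.4,0,-0.11,0,1],
    [-0.6,0,-0.11,0,1],
    [-0.8,0,-0.11,0,1],
    [-0.9,0,-0.11,0,1],
    [-0.9,0,-0.11,0,1],
    [-0.9,0,-0.11,0,1]
  ]
}}

```text
time: 8.8
tool_pos: [0.5412, 0.1107, 0.1236]
ee_rot: [-3.142, -0.0, 1.609]
wrist_force: [0.2, 0.4, -1.8]
width: 0.014
finger_force: 30.0
```

Run:
```python
from h import *
o=robot.get_obs();print(o["tool_pos"],o["wrist_force"],o["wrist_torque"])
```

```text
[0.54118464 0.11068774 0.12363885] [ 0.19916902  0.41357245 -1.79802102] [-0.11906478 -0.03153024 -0.00379243]
```

{"op": "servo_tool", "data": {
  "moves": [
    [0,0,-0.02,0,1],
    [-0.2,0,-0.02,0,1],
    [-0.4,0,-0.02,0,1],
    [-0.6,0,-0.02,0,1],
    [-0.8,0,-0.02,0,1],
    [-0.9,0,-0.02,0,1],
    [-0.9,0,-0.02,0,1],
    [-0.9,0,-0.02,0,1]
  ]
}}

```text
time: 9.47
tool_pos: [0.5421, 0.0882, 0.1242]
ee_rot: [3.142, -0.0, 1.609]
wrist_force: [-0.6, 0.3, -1.5]
width: 0.0134
finger_force: 30.0
```

Run:
```python
from h import *
o=robot.get_obs();print(o["tool_pos"],o["ee_rot"],o["wrist_force"],o["wrist_torque"])
tip=o["tool_pos"]+np.array([.04*.136,-.136,.0109+.0]);print(tip)
# arc about pivot
piv=np.array([.5881,.113-.0006]);c0=np.array([tip[0],tip[2]])
v=c0-piv;print(v,np.hypot(*v))
for a in np.arange(0,1.65,.1):
    w=np.array([np.cos(a)*v[0]+np.sin(a)*v[1],-np.sin(a)*v[0]+np.cos(a)*v[1]])-v
    print(round(a,2),(w[0]/.025).round(2),(-w[1]/.025).round(2))
c=robot.snapshot("scene")["image"];t=robot.snapshot("top")["image"]
im=np.zeros((360,800,3),np.uint8)
im[:360,400:]=cv2.resize(c[215:305,260:360],(400,360));im[:,:400]=cv2.resize(t[170:240,270:348],(400,360));cv2.imwrite("pics/v3.png",im)
```

```text
[0.54206259 0.08819576 0.12415669] [ 3.14158807e+00 -8.61867590e-05  1.60891559e+00] [-0.59237838  0.30579924 -1.53488796] [ 7.85931519e-05 -7.18603111e-02  3.05845973e-02]
[ 0.54750259 -0.04780424  0.13505669]
[-0.04059741  0.02265669] 0.046491671905427405
0.0 0.0 -0.0
0.1 0.1 -0.16
0.2 0.21 -0.3
0.3 0.34 -0.44
0.4 0.48 -0.56
0.5 0.63 -0.67
0.6 0.8 -0.76
0.7 0.97 -0.83
0.8 1.14 -0.89
0.9 1.32 -0.93
1.0 1.51 -0.95
1.1 1.69 -0.95
1.2 1.88 -0.94
1.3 2.06 -0.9
1.4 2.24 -0.85
1.5 2.41 -0.78
1.6 2.58 -0.69
```

View pics/v3.png

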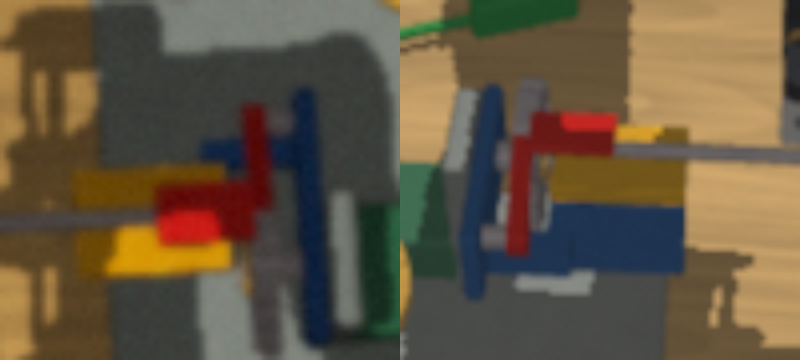

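The rod runs in under the red tab, at (157,222) in the top crop and (612,152) in the scene crop. Now the arc.

{"op": "servo_tool", "data": {
  "moves": [
    [0,0.05,-0.08,0,1],
    [0,0.1,-0.16,0,1],
    [0,0.16,-0.23,0,1],
    [0,0.21,-0.3,0,1],
    [0,0.27,-0.37,0,1],
    [0,0.34,-0.44,0,1],
    [0,0.41,-0.5,0,1],
    [0,0.48,-0.56,0,1]
  ]
}}

```text
time: 10.23
tool_pos: [0.5543, 0.0892, 0.1381]
ee_rot: [-3.142, -0.0, 1.61]
wrist_force: [1.4, 0.6, -4.8]
width: 0.0137
finger_force: 30.0
```

Run:
```python
from h import *
o=robot.get_obs();print(o["tool_pos"]-[0.5421,.0882,.1242],o["ee_rot"],o["wrist_force"],o["wrist_torque"])
```

```text
[0.01217289 0.0009945  0.01387034] [-3.14157492e+00 -4.98899093e-04  1.60975483e+00] [ 1.36450443  0.64677559 -4.82911535] [ 0.39057007 -0.1991576   0.0570658 ]
```

{"op": "servo_tool", "data": {
  "moves": [
    [0,0.07,-0.06,0,1],
    [0,0.15,-0.11,0,1],
    [0,0.23,-0.16,0,1],
    [0,0.32,-0.2,0,1],
    [0,0.4,-0.24,0,1],
    [0,0.49,-0.27,0,1],
    [0,0.57,-0.3,0,1],
    [0,0.66,-0.33,0,1]
  ]
}}

```text
time: 10.9
tool_pos: [0.5707, 0.0894, 0.1466]
ee_rot: [3.142, 0.0, 1.609]
wrist_force: [-0.4, -0.5, -2.9]
width: 0.0139
finger_force: 30.0
```

Run:
```python
from h import *
o=robot.get_obs();print(o["tool_pos"]-[0.5421,.0882,.1242],o["ee_rot"],o["wrist_force"],o["wrist_torque"])
c=robot.snapshot("scene")["image"];t=robot.snapshot("top")["image"]
im=np.zeros((360,800,3),np.uint8)
im[:360,400:]=cv2.resize(c[215:305,260:360],(400,360));im[:,:400]=cv2.resize(t[170:240,270:348],(400,360));cv2.imwrite("pics/v4.png",im)
```

```text
[0.02859709 0.00122529 0.02239349] [3.14157569e+00 3.74251635e-04 1.60936599e+00] [-0.40330249 -0.5323349  -2.88030623] [ 0.1677395  -0.00207053 -0.05610225]
```

View pics/v4.png

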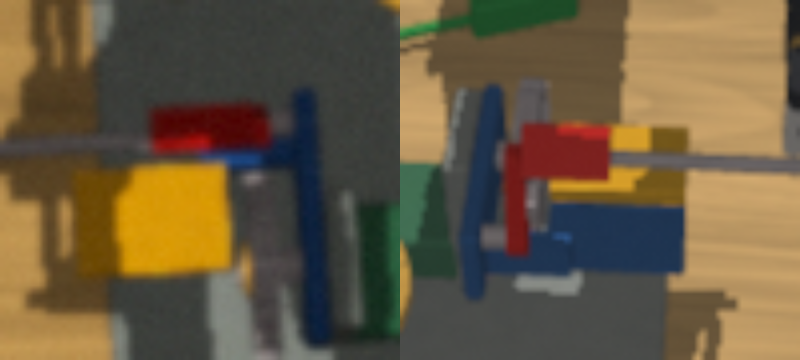

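The tab has swung up about 0.75 rad, standing at (210,127) in the top crop with the rod behind it. Carrying on over.

{"op": "servo_tool", "data": {
  "moves": [
    [0,0.18,-0.04,0,1],
    [0,0.37,-0.06,0,1],
    [0,0.55,-0.06,0,1],
    [0,0.74,-0.05,0,1],
    [0,0.92,-0.01,0,1],
    [0,1.1,0.04,0,1],
    [0,1.1,0.04,0,1],
    [0,1.1,0.04,0,1],
    [0,1.1,0.04,0,1]
  ]
}}

```text
time: 11.75
tool_pos: [0.5981, 0.0906, 0.1454]
ee_rot: [3.142, 0.0, 1.61]
wrist_force: [0.3, -0.1, -1.0]
width: 0.0139
finger_force: 30.0
```

Run:
```python
from h import *
o=robot.get_obs();print(o["tool_pos"]-[0.5421,.0882,.1242],o["ee_rot"],o["wrist_force"],o["wrist_torque"])
c=robot.snapshot("scene")["image"];t=robot.snapshot("top")["image"]
im=np.zeros((360,800,3),np.uint8)
im[:360,400:]=cv2.resize(c[215:305,260:360],(400,360));im[:,:400]=cv2.resize(t[170:240,270:348],(400,360));cv2.imwrite("pics/v5.png",im)
```

```text
[0.05595169 0.00240204 0.0212305 ] [3.14155514e+00 1.74366794e-04 1.60957519e+00] [ 0.30797816 -0.08337579 -0.99088259] [-0.0122514  -0.05278064  0.01113925]
```

View pics/v5.png

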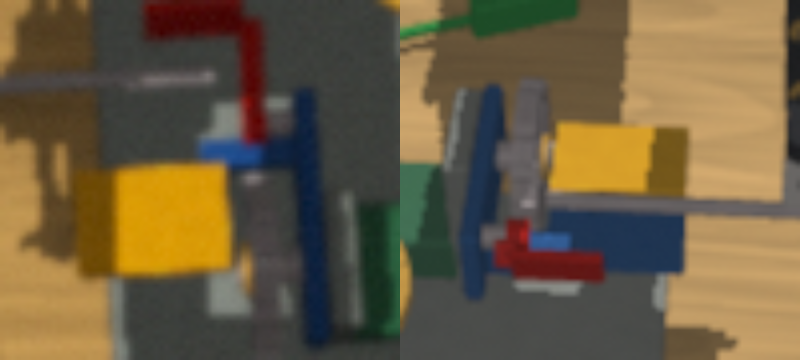

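The pawl lies right over at its stop, with the tab at (195,18) in the top crop, and the rod is free. I lift it and take it back.

{"op": "servo_tool", "data": {
  "moves": [
    [0,0,-0.8,0,1],
    [0,0,-1.8,0,1],
    [1,0,-2.2,0,1],
    [2.2,-0.3,-2.2,0.2,1],
    [3.6,-1.2,-2.2,0.4,1],
    [5,-2.2,-2.2,0.6,1],
    [6.4,-3.2,-2.2,0.8,1],
    [7.8,-4.2,-2.2,1,1],
    [8.8,-4.9,-2.2,1.2,1],
    [9.2,-5.3,-2.2,1.2,1]
  ]
}}

```text
time: 12.68
tool_pos: [0.4537, 0.3187, 0.2009]
ee_rot: [-3.141, -0.002, 1.488]
wrist_force: [0.9, 0.5, -0.7]
width: 0.0139
finger_force: 30.0
```

{"op": "servo_tool", "data": {
  "moves": [
    [0,0,0,0,1],
    [0,0,0,0,1],
    [0,0,0,0,1]
  ]
}}

```text
time: 12.93
tool_pos: [0.4575, 0.3143, 0.2005]
ee_rot: [3.141, 0.001, 1.483]
wrist_force: [1.0, 0.3, -0.3]
width: 0.0137
finger_force: 30.0
```

Run:
```python
from h import *
print(go([.4443,.3387,.0065],1.484))
```

```text
[ 0.93 -0.61  7.76 -0.01]
```

{"op": "servo_tool", "data": {
  "moves": [
    [0.5,-0.3,1,0,1],
    [0.93,-0.6,2.4,0,1],
    [0.93,-0.6,3.8,0,1],
    [0.93,-0.6,5,0,1],
    [0.93,-0.6,6,0,1],
    [0.93,-0.6,6.8,0,1],
    [0.93,-0.6,7.2,0,1],
    [0.93,-0.6,7.4,0,1],
    [0.93,-0.6,7.5,0,1],
    [0.93,-0.6,7.5,0,1]
  ]
}}

```text
time: 13.77
tool_pos: [0.4449, 0.3396, 0.0136]
ee_rot: [3.14, -0.001, 1.483]
wrist_force: [-0.0, -0.5, -1.2]
width: 0.0137
finger_force: 30.0
```

{"op": "servo_tool", "data": {
  "moves": [
    [0,0,0,0,1],
    [0,0,0.08,0,1],
    [0,0,0.08,0,1],
    [0,0,0.08,0,1]
  ]
}}

```text
time: 14.1
tool_pos: [0.4441, 0.3401, 0.0116]
ee_rot: [3.14, -0.001, 1.484]
wrist_force: [0.2, 0.8, -0.7]
width: 0.014
finger_force: 30.0
```

Run:
```python
from h import *
o=robot.get_obs();print(o["tool_pos"],o["wrist_force"],o["wrist_torque"])
```

```text
[0.44410853 0.34007234 0.01164583] [ 0.18152014  0.84568485 -0.68619373] [ 0.00796622 -0.06370231 -0.00606398]
```

Lower in small steps until it touches.

{"op": "servo_tool", "data": {
  "moves": [
    [0,0,0.08,0,1],
    [0,0,0.14,0,1],
    [0,0,0.14,0,1],
    [0,0,0.14,0,1]
  ]
}}

```text
time: 14.43
tool_pos: [0.4436, 0.3397, 0.0072]
ee_rot: [-3.141, 0.0, 1.484]
wrist_force: [0.2, 0.3, -1.6]
width: 0.0139
finger_force: 30.0
```

{"op": "servo_tool", "data": {
  "moves": [
    [0,0,0.05,0,1],
    [0,0,0.05,0,1],
    [0,0,0.05,0,1]
  ]
}}

```text
time: 14.68
tool_pos: [0.4437, 0.3397, 0.006]
ee_rot: [-3.141, 0.0, 1.484]
wrist_force: [0.1, 0.0, -1.4]
width: 0.0137
finger_force: 30.0
```

{"op": "servo_tool", "data": {
  "moves": [
    [0,0,0.04,0,1],
    [0,0,0.04,0,1],
    [0,0,0.04,0,1]
  ]
}}

```text
time: 14.93
tool_pos: [0.4438, 0.3398, 0.0051]
ee_rot: [3.142, 0.0, 1.484]
wrist_force: [0.5, 0.2, -0.1]
width: 0.014
finger_force: 30.0
```

{"op": "servo_tool", "data": {
  "moves": [
    [0,0,0,0,0.8],
    [0,0,0,0,0.4],
    [0,0,0,0,0.4],
    [0,0,0,0,0.4],
    [0,0,-0.6,0,0.4],
    [0,0,-1.8,0,0.4],
    [0,0,-3.2,0,0.4],
    [0,0,-4.8,0,0.4],
    [0,0,-6.4,0,0.4],
    [0,0,-8,0,0.4]
  ]
}}

```text
time: 15.77
tool_pos: [0.4434, 0.3396, 0.2071]
ee_rot: [3.142, 0.0, 1.484]
wrist_force: [1.0, 0.6, -0.5]
width: 0.0562
finger_force: 0.0
```

Run:
```python
from h import *
t=robot.snapshot("scene")["image"]; cv2.imwrite("pics/s6.png",t)
h=cv2.cvtColor(t[240:300,400:520],cv2.COLOR_BGR2HSV); m=cv2.inRange(h,(5,180,120),(18,255,255)); ys,xs=np.nonzero(m)
t0=cv2.imread("pics/scene0.png");h0=cv2.cvtColor(t0[240:300,400:520],cv2.COLOR_BGR2HSV); m0=cv2.inRange(h0,(5,180,120),(18,255,255)); y0,x0=np.nonzero(m0)
print(len(xs),xs.min(),xs.max(),ys.min(),ys.max(),"|",len(x0),x0.min(),x0.max(),y0.min(),y0.max())
print(np.abs(t[240:330,400:525].astype(int)-t0[240:330,400:525]).max(2).mean())
print(robot.get_obs()["tool_pos"])
# crank
ax=np.array([.5403,-.1959])
for a in [0,2.2]:
    print(ax+.055*np.array([np.cos(1.785+a),np.sin(1.785+a)]))
```

```text
309 74 107 22 36 | 177 74 106 22 32
8.555111111111112
[0.44693467 0.3417958  0.21748981]
[ 0.52860868 -0.14215697]
[ 0.50372931 -0.23698022]
```

Run:
```python
from h import *
print(go([.5288,-.1428,.245],1.484))
T=lambda u,v:("top",280+(u+.5)/4.4-.5,132+(v+.5)/4.4-.5)
S=lambda u,v:("scene",180+(u+.5)/3.8-.5,215+(v+.5)/3.8-.5)
print(tri([T(228,460),S(393,84)]),tri([T(218,245),S(376,225)]))
```

```text
[-19.03   4.94  -1.1   -0.  ]
[ 0.49384435 -0.09102452  0.12256704] [ 0.60123141 -0.08457097  0.12681147]
```

{"op": "servo_tool", "data": {
  "moves": [
    [-1.5,0.4,-1.2,0,0.4],
    [-3,0.8,-1.2,0,0.4],
    [-4.5,1.2,-1.2,0,0.4],
    [-6,1.6,-1.2,0,0.4],
    [-7.5,2,-1.2,0,0.4],
    [-9,2.4,-1.2,0,0.4],
    [-10.5,2.8,-1.2,0,0.4],
    [-12,3.2,-1.2,0,0.4],
    [-13.5,3.6,-1.2,0,0.4],
    [-14.5,3.8,-1.2,0,0.4]
  ]
}}

```text
time: 16.65
tool_pos: [0.5072, -0.0329, 0.235]
ee_rot: [3.141, 0.001, 1.481]
wrist_force: [1.2, -0.9, 0.2]
width: 0.0564
finger_force: 0.0
```

{"op": "servo_tool", "data": {
  "moves": [
    [-1,0.25,0,0,0.4],
    [-2,0.5,0,0,0.4],
    [-3,0.75,0,0,0.4],
    [-3.5,0.9,0,0,0.4],
    [-3.5,0.9,0,0,0.4],
    [-3.5,0.9,0,0,0.4]
  ]
}}

```text
time: 17.15
tool_pos: [0.5217, -0.1185, 0.2349]
ee_rot: [-3.141, -0.001, 1.483]
wrist_force: [-0.2, -0.0, 0.7]
width: 0.056
finger_force: 0.0
```

Run:
```python
from h import *
print(go([.5288,-.1428,.147],1.484))
o=robot.get_obs();s=robot.snapshot("wrist");cv2.imwrite("pics/w3.png",s["image"]);im=s["image"]
n=((s["fx"],s["fy"],s["cx"],s["cy"]),*cam(s,o))
q=proj(n,[.5288,-.1428,.185]);print("grip top pred",q,"hub",proj(n,[.5405,-.1965,.142]))
hsv=cv2.cvtColor(im,cv2.COLOR_BGR2HSV);m=cv2.inRange(hsv,(0,190,60),(4,255,255))|cv2.inRange(hsv,(176,190,60),(180,255,255))
k,_,st,ce=cv2.connectedComponentsWithStats(m)
for i in range(1,k):
    if st[i,4]>40:print(st[i],ce[i].round(1))
```

```text
[-0.94  0.37  3.52 -0.01]
grip top pred [330.43502413 295.92278889] hub [346.7253896  333.67034379]
[ 379  101   87   79 2356] [438.6 145.7]
[315 265  23  39 733] [325.6 284.4]
```

{"op": "servo_tool", "data": {
  "moves": [
    [-0.5,0.2,0,0,0.4],
    [-0.94,0.33,0.3,0,0.4],
    [-0.94,0.33,1,0,0.4],
    [-0.94,0.33,1.7,0,0.4],
    [-0.94,0.33,2.4,0,0.4],
    [-0.94,0.33,3,0,0.4],
    [-0.94,0.33,3.3,0,0.4],
    [-0.94,0.33,3.4,0,0.4],
    [-0.94,0.33,3.4,0,0.4],
    [-0.94,0.33,3.4,0,0.4]
  ]
}}

```text
time: 18.03
tool_pos: [0.5284, -0.1431, 0.151]
ee_rot: [3.14, 0.001, 1.484]
wrist_force: [0.1, -0.3, 0.5]
width: 0.0565
finger_force: 0.0
```

{"op": "servo_tool", "data": {
  "moves": [
    [0,0,0,0,0.5],
    [0,0,0,0,0.6],
    [0,0,0,0,0.7],
    [0,0,0,0,0.75],
    [0,0,0,0,0.8],
    [0,0,0,0,0.9],
    [0,0,0,0,0.9],
    [0,0,0,0,0.9]
  ]
}}

```text
time: 18.7
tool_pos: [0.5263, -0.1427, 0.1503]
ee_rot: [-3.138, 0.0, 1.484]
wrist_force: [-5.4, -0.1, 3.0]
width: 0.0175
finger_force: 30.0
```

Run:
```python
from h import *
o=robot.get_obs();print(o["tool_pos"],o["ee_rot"][2],o["wrist_force"],o["wrist_torque"],o["width"],o["finger_force"])
```

```text
[ 0.52625967 -0.14271602  0.15027886] 1.4836526621564101 [-5.40878451 -0.14125305  3.01322354] [0.01766756 0.81141513 0.00212153] 0.01750892736713632 29.996005296707153
```

```bash
cat > crank.py <<'E'
from h import *
A=np.array([.5403,-.196])
def pose(f): return np.array([*(A+.055*np.array([np.cos(f),np.sin(f)])),.15]), 1.484+.8*(f-1.79)
def rows(ref,f0,f1,n=10):
    for f in np.linspace(f0,f1,n+1)[1:]:
        p,s=pose(f); print(go(p,s,ref).tolist())
E
python3 - <<'E'
from crank import *
rows((np.array([.5285,-.143,.15]),1.484),1.79,2.29)
for f in (2.29,2.89,3.49):
    print(f);rows(pose(f),f,f+.6)
E
```

```text
[-0.01, -0.11, -0.0, -0.38]
[-0.05, -0.21, -0.0, -0.76]
[-0.1, -0.31, -0.0, -1.15]
[-0.15, -0.41, -0.0, -1.53]
[-0.2, -0.51, -0.0, -1.91]
[-0.26, -0.6, -0.0, -2.29]
[-0.33, -0.69, -0.0, -2.67]
[-0.4, -0.77, -0.0, -3.06]
[-0.47, -0.86, -0.0, -3.44]
[-0.55, -0.93, -0.0, -3.82]
2.29
[-0.06, -0.12, -0.0, -0.46]
[-0.12, -0.24, -0.0, -0.92]
[-0.19, -0.35, -0.0, -1.38]
[-0.26, -0.46, -0.0, -1.83]
[-0.35, -0.56, -0.0, -2.29]
[-0.44, -0.66, -0.0, -2.75]
[-0.53, -0.75, -0.0, -3.21]
[-0.63, -0.84, -0.0, -3.67]
[-0.73, -0.92, -0.0, -4.13]
[-0.84, -0.99, -0.0, -4.58]
2.89
[-0.07, -0.11, -0.0, -0.46]
[-0.15, -0.22, -0.0, -0.92]
[-0.23, -0.32, -0.0, -1.38]
[-0.32, -0.42, -0.0, -1.83]
[-0.41, -0.51, -0.0, -2.29]
[-0.51, -0.6, -0.0, -2.75]
[-0.62, -0.68, -0.0, -3.21]
[-0.73, -0.75, -0.0, -3.67]
[-0.84, -0.82, -0.0, -4.13]
[-0.96, -0.88, -0.0, -4.58]
3.49
[-0.08, -0.1, -0.0, -0.46]
[-0.17, -0.2, -0.0, -0.92]
[-0.27, -0.29, -0.0, -1.38]
[-0.37, -0.38, -0.0, -1.83]
[-0.47, -0.46, -0.0, -2.29]
[-0.58, -0.53, -0.0, -2.75]
[-0.69, -0.6, -0.0, -3.21]
[-0.81, -0.66, -0.0, -3.67]
[-0.93, -0.71, -0.0, -4.13]
[-1.05, -0.76, -0.0, -4.58]
```

{"op": "servo_tool", "data": {
  "moves": [
    [-0.01,-0.11,0,-0.4,0.9],
    [-0.05,-0.21,0,-0.8,0.9],
    [-0.1,-0.31,0,-1.15,0.9],
    [-0.15,-0.41,0,-1.5,0.9],
    [-0.2,-0.51,0,-1.9,0.9],
    [-0.26,-0.6,0,-2.3,0.9],
    [-0.33,-0.69,0,-2.7,0.9],
    [-0.4,-0.77,0,-3.1,0.9],
    [-0.47,-0.86,0,-3.45,0.9],
    [-0.55,-0.93,0,-3.82,0.9]
  ]
}}

```text
time: 19.53
tool_pos: [0.5049, -0.1525, 0.1503]
ee_rot: [3.137, -0.003, 1.888]
wrist_force: [3.6, 6.8, -0.1]
width: 0.0172
finger_force: 30.0
```

Run:
```python
from crank import *
o=robot.get_obs();p=o["tool_pos"];d=p[:2]-A;print(p,o["ee_rot"][2],pose(2.29),np.hypot(*d),np.arctan2(d[1],d[0]),o["wrist_force"],o["wrist_torque"])
```

```text
[ 0.50493159 -0.15245234  0.1502981 ] 1.887751985050583 (array([ 0.50406678, -0.15462182,  0.15      ]), 1.884) 0.0561010094295416 2.2529182291301906 [ 3.59339582  6.83039788 -0.10782476] [ 0.84287741 -0.45087992  0.21102355]
```

{"op": "servo_tool", "data": {
  "moves": [
    [-0.06,-0.12,0,-0.46,0.9],
    [-0.12,-0.24,0,-0.92,0.9],
    [-0.19,-0.35,0,-1.38,0.9],
    [-0.26,-0.46,0,-1.83,0.9],
    [-0.35,-0.56,0,-2.29,0.9],
    [-0.44,-0.66,0,-2.75,0.9],
    [-0.53,-0.75,0,-3.21,0.9],
    [-0.63,-0.84,0,-3.67,0.9],
    [-0.73,-0.92,0,-4.13,0.9],
    [-0.84,-0.99,0,-4.58,0.9]
  ]
}}

```text
time: 20.37
tool_pos: [0.4863, -0.177, 0.1503]
ee_rot: [3.135, -0.007, 2.37]
wrist_force: [-0.5, 10.2, 4.4]
width: 0.0173
finger_force: 30.0
```

Run:
```python
from crank import *
o=robot.get_obs();p=o["tool_pos"];d=p[:2]-A;print(p,o["ee_rot"][2],pose(2.89),np.hypot(*d),np.arctan2(d[1],d[0]),o["wrist_force"],o["wrist_torque"],o["joint_positions"])
```

```text
[ 0.48627559 -0.17702617  0.15031559] 2.370160859881857 (array([ 0.48703156, -0.18230793,  0.15      ]), 2.364) 0.05725943970479945 2.8038417577507673 [-0.45128443 10.16026849  4.36083451] [1.59672162 0.18765446 0.30607816] [-0.46445354  0.03563032  1.53452865  0.00840312  1.57656698 -1.26376715]
```

Run:
```python
from crank import *
from scipy.optimize import least_squares
P=np.array([(.5263,-.1427),(.5049,-.1525),(.4863,-.177)])
r=least_squares(lambda a:np.hypot(*(P-a).T)-.055,A);C=r.x;print(C,r.fun)
print([np.arctan2(*(p-C)[::-1]) for p in P])
import crank; ref=pose(2.89)
def pose2(f): return np.array([*(C+.055*np.array([np.cos(f),np.sin(f)])),.15]), 1.484+.8*(f-1.79)
crank.pose=pose2
rows(ref,2.89,3.49);print();rows(pose2(3.49),3.49,4.05)
```

```text
[ 0.53774656 -0.19653659] [ 4.00025085e-05 -6.26052605e-05  3.11402561e-05]
[np.float64(1.7802933431766432), np.float64(2.2116633761859497), np.float64(2.778668217348372)]
[-0.01, -0.2, -0.0, -0.46]
[-0.09, -0.31, -0.0, -0.92]
[-0.17, -0.41, -0.0, -1.38]
[-0.26, -0.51, -0.0, -1.83]
[-0.35, -0.6, -0.0, -2.29]
[-0.45, -0.69, -0.0, -2.75]
[-0.56, -0.77, -0.0, -3.21]
[-0.67, -0.84, -0.0, -3.67]
[-0.78, -0.91, -0.0, -4.13]
[-0.9, -0.97, -0.0, -4.58]

[-0.08, -0.1, -0.0, -0.43]
[-0.16, -0.19, -0.0, -0.86]
[-0.25, -0.28, -0.0, -1.28]
[-0.34, -0.36, -0.0, -1.71]
[-0.43, -0.43, -0.0, -2.14]
[-0.53, -0.51, -0.0, -2.57]
[-0.64, -0.57, -0.0, -2.99]
[-0.75, -0.63, -0.0, -3.42]
[-0.86, -0.68, -0.0, -3.85]
[-0.97, -0.73, -0.0, -4.28]
```

{"op": "servo_tool", "data": {
  "moves": [
    [-0.03,-0.14,0,-0.46,0.9],
    [-0.09,-0.28,0,-0.92,0.9],
    [-0.17,-0.41,0,-1.38,0.9],
    [-0.26,-0.51,0,-1.83,0.9],
    [-0.35,-0.6,0,-2.29,0.9],
    [-0.45,-0.69,0,-2.75,0.9],
    [-0.56,-0.77,0,-3.21,0.9],
    [-0.67,-0.84,0,-3.67,0.9],
    [-0.78,-0.91,0,-4.13,0.9],
    [-0.9,-0.97,0,-4.58,0.9]
  ]
}}

```text
time: 21.2
tool_pos: [0.4838, -0.2116, 0.1503]
ee_rot: [3.136, -0.006, 2.848]
wrist_force: [-5.3, 7.5, 4.3]
width: 0.0171
finger_force: 30.0
```

{"op": "servo_tool", "data": {
  "moves": [
    [-0.08,-0.1,0,-0.43,0.9],
    [-0.16,-0.19,0,-0.86,0.9],
    [-0.25,-0.28,0,-1.28,0.9],
    [-0.34,-0.36,0,-1.71,0.9],
    [-0.43,-0.43,0,-2.14,0.9],
    [-0.53,-0.51,0,-2.57,0.9],
    [-0.64,-0.57,0,-2.99,0.9],
    [-0.75,-0.63,0,-3.42,0.9]
  ]
}}

```text
time: 21.87
tool_pos: [0.4965, -0.2341, 0.1503]
ee_rot: [3.138, -0.005, -3.079]
wrist_force: [-7.1, 4.0, 4.5]
width: 0.0174
finger_force: 30.0
```

Run:
```python
from crank import *
A=np.array([.53775,-.19654])
o=robot.get_obs();p=o["tool_pos"];d=p[:2]-A;print(p,o["ee_rot"][2],np.hypot(*d),np.arctan2(d[1],d[0])%6.283,o["wrist_force"],o["wrist_torque"],o["joint_positions"])
```

```text
[ 0.49647996 -0.23406466  0.15033779] -3.078705192310931 0.055779172188292224 3.879307823251451 [-7.11843152  3.97791828  4.49868816] [0.78316362 1.16237596 0.24717698] [-5.43934715e-01  1.07030425e-01  1.45849788e+00  1.35617050e-04
  1.58271217e+00 -2.17760683e+00]
```

{"op": "servo_tool", "data": {
  "moves": [
    [-0.07,-0.08,0,0,0.9],
    [-0.15,-0.16,0,0,0.9],
    [-0.2,-0.21,0,0,0.9],
    [-0.25,-0.25,0,0,0.9],
    [-0.25,-0.25,0,0,0.9],
    [-0.25,-0.25,0,0,0.9]
  ]
}}

```text
time: 22.37
tool_pos: [0.5028, -0.2391, 0.1503]
ee_rot: [3.136, -0.006, -3.081]
wrist_force: [-8.1, 7.0, 6.2]
width: 0.0175
finger_force: 30.0
```

Run:
```python
from crank import *
A=np.array([.53775,-.19654])
o=robot.get_obs();p=o["tool_pos"];d=p[:2]-A;print(p,np.hypot(*d),np.arctan2(d[1],d[0])%6.283,o["wrist_force"],o["wrist_torque"],o["qvel"].round(3))
```

```text
[ 0.50277186 -0.2390658   0.15032292] 0.05506281582369696 4.023883522058499 [-8.09369252  6.97598647  6.17103383] [1.13757514 1.2187765  0.21109031] [ 0.    -0.004  0.002 -0.002 -0.002 -0.001]
```

{"op": "servo_tool", "data": {
  "moves": [
    [-0.04,-0.04,0,0,0.9],
    [-0.08,-0.08,0,0,0.9],
    [-0.12,-0.11,0,0,0.9],
    [-0.12,-0.11,0,0,0.9],
    [-0.12,-0.11,0,0,0.9]
  ]
}}

```text
time: 22.78
tool_pos: [0.5029, -0.2391, 0.1502]
ee_rot: [3.13, -0.013, -3.08]
wrist_force: [-15.9, 12.3, 9.9]
width: 0.0174
finger_force: 30.0
```

Run:
```python
from crank import *
A=np.array([.53775,-.19654])
o=robot.get_obs();p=o["tool_pos"];d=p[:2]-A;print(p,np.hypot(*d),np.arctan2(d[1],d[0])%6.283,o["wrist_force"],o["wrist_torque"],o["qvel"].round(3))
```

```text
[ 0.50291702 -0.23908328  0.15023488] 0.05498424425981518 4.02612449341893 [-15.85431268  12.31985582   9.88473221] [2.1102253  2.61285678 0.04831516] [ 0.001 -0.003  0.002  0.001 -0.004  0.002]
```

The stop is reached: force rose from about 11 to 20 N with no motion. I ease off, open, and rise.

{"op": "servo_tool", "data": {
  "moves": [
    [0.1,0.1,0,0,0.9],
    [0.2,0.18,0,0,0.9],
    [0.2,0.18,0,0,0.9],
    [0.2,0.18,0,0,0.6],
    [0.2,0.18,0,0,0.4],
    [0.2,0.18,0,0,0.4],
    [0.2,0.18,0,0,0.4],
    [0.2,0.18,-0.5,0,0.4],
    [0.2,0.18,-1.3,0,0.4],
    [0.2,0.18,-2.3,0,0.4]
  ]
}}

```text
time: 23.62
tool_pos: [0.5026, -0.2397, 0.2072]
ee_rot: [3.14, -0.003, -3.082]
wrist_force: [-0.2, -0.1, 0.1]
width: 0.0561
finger_force: 0.0
```

{"op": "servo_tool", "data": {
  "moves": [
    [0,0,-1,0,0.4],
    [1,0,-2,0,0.4],
    [2,0,-2.5,0,0.4],
    [3,0,-3,0,0.4],
    [4,0,-3,0,0.4],
    [5,1,-3,0,0.4],
    [5.5,2,-3,0,0.4],
    [5.5,3,-3,0,0.4],
    [5.5,3,-3,0,0.4],
    [5.5,3,-3,0,0.4]
  ]
}}

```text
time: 24.45
tool_pos: [0.3617, -0.1731, 0.2842]
ee_rot: [-3.139, 0.003, -3.081]
wrist_force: [0.8, -0.6, 0.3]
width: 0.0564
finger_force: 0.0
```

Run:
```python
from h import *
o=robot.get_obs();print(o["tool_pos"],o["wrist_force"],o["qvel"].round(2))
a=robot.snapshot("scene")["image"];t=robot.snapshot("top")["image"]
im=np.zeros((600,800,3),np.uint8)
im[:360,:480]=cv2.resize(a[210:375,180:400],(480,360));im[:360,480:]=cv2.resize(a[240:330,395:525],(320,360))
im[360:600,:480]=cv2.resize(t[120:240,270:510],(480,240));im[360:600,480:]=cv2.resize(t[190:300,100:246],(320,240))
cv2.imwrite("pics/end.png",im)
```

```text
[ 0.36168536 -0.17308522  0.2842424 ] [ 0.83198834 -0.64265461  0.25263517] [-0.02  0.04 -0.01 -0.01 -0.01 -0.  ]
```

View pics/end.png

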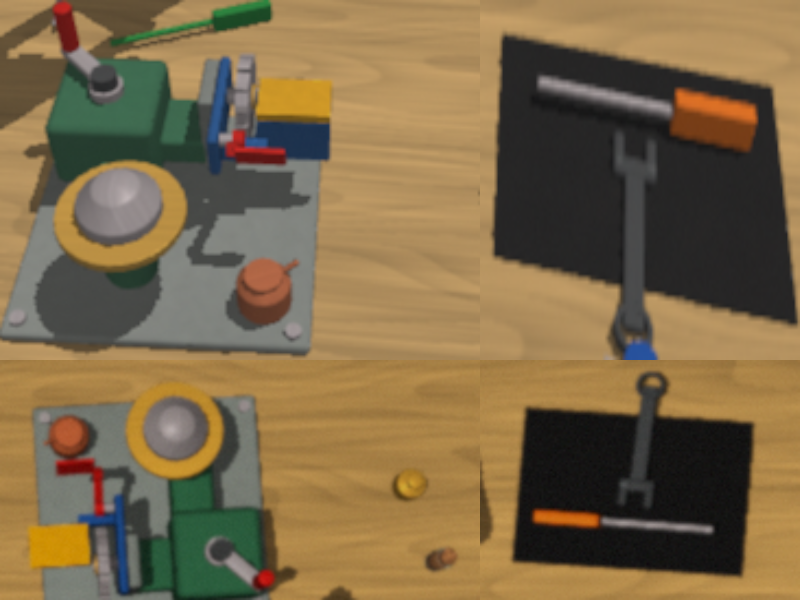

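The turntable is down and the pawl is over at its stop (260,155). The rod lies flat on the mat (570,518), the bystanders are where they were, and the hand is clear.

```bash
python3 -c "
from bench import robot
print(robot.close_job())"
```

```text
the job is handed in; nothing more can be done
None
```

I handed the job in at about 24.5 s: the pawl is thrown over to its stop, the rod is back flat on its mat, the turntable is at its lower stop and the hand is clear; no verdict was shown.

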